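# Set the spacer in the wide jig and hold the tile against it

### The job

Take the flat spacer out of its rack and slide it down into the gap between tile and fence of the jig whose gap is wide enough for it, right to the bottom and with its whole width between tile and fence, and let go of it. Then push that jig's sprung tile by its post until tile, spacer and fence are pressed flush, and finish while holding it firmly pressed, the spacer standing by itself untouched. Do not force the spacer into the tighter jig, leave that jig's tile alone, and leave the other things on the bench where they are.

Things in the scene. Friction and masses are not known exactly. Their poses are not given: they have to be found in the camera images.
- spacer_mid (a point): Spacer, centre (47.5 mm above its foot): upright flat aluminium blade, 14 mm thick (x), 44 wide (y), 95 tall (z), 120 to 240 g. Black grip plates on both flat sides from 55 to 95 mm above the foot: 22 mm thick over them, 40 wide; the grip's middle is 27.5 mm above this point. Starts standing in the rack's slot, its x along the rack's x.
- spacer: The same spacer, origin at the centre of its foot, same axes.
- rack: Dark wooden rack fixed to the bench, 60 mm (x) by 90 mm (y), 36 mm high, origin at the centre of its underside, z up. A slot 18 mm (x) by 48 mm (y), 30 mm deep, opens in the middle of its top; its floor is 6 mm above the bench.
- jig1: Jig fixed to the bench: plywood base 12 mm thick, x -125 to 35, y +-50 mm; far fence; sprung sledge with upright white tile. The two jigs look alike but for the gap between tile and fence: 20 mm in one, 6 mm in the other (the distance between its tile and fence points). Origin on the bench under the fence's inner face, x from tile to fence, y along the fence, z up.
- fence1 (a point): Middle of the fence's inner face of jig1, 33 mm above the bench. Axes as the jig. Fence 22 mm thick, 90 mm wide, top 53 mm above the bench. The gap is open at the top and both ends; its floor is the base, 12 mm above the bench.
- tile1 (a point): Middle of the front face of the tile of jig1 (the face that looks at the fence), 33 mm above the bench. Tile 80 mm wide, 12 mm thick, top 53 mm above the bench. Same axes as the jig.
- post1 (a point): Centre of the push post of jig1, 39 mm above the bench: a wooden block 20 mm along x, 36 along y, top 64 mm above the bench, on the sledge behind the tile, 33 mm free between it and the tile's backing. Behind it is only a spring, under 26 mm high. Pushing its back face, or gripping it from above and pushing, moves the tile to the fence. Axes as the jig.
- sledge1 (a joint): Sledge of jig1: 0 = drawn back by its spring against its stop (its start), grows in m as tile and post move towards the fence. The spring pushes back with 3 N at the stop and 0.15 N more per mm; let go, the sledge returns.
- jig2: Jig fixed to the bench: plywood base 12 mm thick, x -125 to 35, y +-50 mm; far fence; sprung sledge with upright white tile. The two jigs look alike but for the gap between tile and fence: 20 mm in one, 6 mm in the other (the distance between its tile and fence points). Origin on the bench under the fence's inner face, x from tile to fence, y along the fence, z up.
- fence2 (a point): Middle of the fence's inner face of jig2, 33 mm above the bench. Axes as the jig. Fence 22 mm thick, 90 mm wide, top 53 mm above the bench. The gap is open at the top and both ends; its floor is the base, 12 mm above the bench.
- tile2 (a point): Middle of the front face of the tile of jig2 (the face that looks at the fence), 33 mm above the bench. Tile 80 mm wide, 12 mm thick, top 53 mm above the bench. Same axes as the jig.
- post2 (a point): Centre of the push post of jig2, 39 mm above the bench: a wooden block 20 mm along x, 36 along y, top 64 mm above the bench, on the sledge behind the tile, 33 mm free between it and the tile's backing. Behind it is only a spring, under 26 mm high. Pushing its back face, or gripping it from above and pushing, moves the tile to the fence. Axes as the jig.
- sledge2 (a joint): Sledge of jig2: 0 = drawn back by its spring against its stop (its start), grows in m as tile and post move towards the fence. The spring pushes back with 3 N at the stop and 0.15 N more per mm; let go, the sledge returns.
- screwdriver: Screwdriver, 160 mm long, lying on the bench; bystander.
- offcut: Wooden offcut 110 x 24 x 18 mm lying on the bench; bystander.
- jar: Amber jar, 56 mm across, 75 mm high; bystander.
- can: Metal can, 66 mm across, 100 mm high; bystander.
- wrench: Wrench, 170 mm long, lying; bystander.
- carton: Cardboard carton 90 x 70 x 50 mm; bystander.
- tape: Yellow tape measure 55 x 30 x 50 mm; bystander.
There are look-alikes about, which are no part of the job. There is more than one size of the spacer; the job needs the smaller.

How it is judged:
On the way:
1. the spacer stands at the bottom of the wide jig's gap, let go, and the tile is not yet pushed (z of spacer_mid in the frame of jig1 below 0.0635 m and x of spacer_mid in the frame of jig1 between -0.019 and -0.001 m and y of spacer_mid in the frame of jig1 between -0.019 and 0.019 m and contact force between spacer and the fingers below 0.3 N and contact force between spacer and the arm below 0.3 N and value of joint sledge1 below 0.003 m), for 0.2 s.
At the end, for the whole second after the job is handed in: Spacer untouched, foot within 4 mm of the floor of the 20 mm gap, its whole width (to 1 mm) behind the tile, upright and square to the fence within 0.05 rad; the robot pushes the sledge closed on it (4 to 8 mm of travel), tile on spacer over 3 N, through the last second (z of spacer_mid in the frame of jig1 below 0.0635 m and x of spacer_mid in the frame of jig1 between -0.019 and -0.001 m and y of spacer_mid in the frame of jig1 between -0.019 and 0.019 m and contact force between spacer and the fingers below 0.3 N and contact force between spacer and the arm below 0.3 N and contact force between sledge1 and spacer above 3 N and value of joint sledge1 between 0.004 and 0.008 m and angle between spacer_mid's own z axis and vertical below 0.05 rad and angle between the x axis of spacer and the x axis of jig1, either way round below 0.05 rad and (contact force between sledge1 and the fingers above 1 N or contact force between sledge1 and the arm above 1 N)); the arm keeps its last pose, push and grip.
It fails at once if the tighter jig's tile is pushed more than 3 mm (value of joint sledge2 above 0.003 m).
It fails at once if the spacer is forced against the tighter jig (over 15 N) (contact force between spacer and jig2 above 15 N).
It fails at once if a bystander is moved by more than 30 mm (distance of any of screwdriver, offcut, jar, can, wrench, carton, tape from where it was at the start of the episode above 0.03 m).
It also fails if it takes over 56 s, if anything falls off the work surface, if the arm or the gripper's body presses on something with over 40 N, if the wrist force passes 120 N, or if a joint passes its speed limit or range.

### The arm

A 7-joint arm with a two-finger parallel gripper is mounted at the origin on the work surface. World frame = base frame: x ahead of the robot, y to its left, z up, the work surface at z = 0. Lengths are in m, angles in rad, forces in N, time in s.
With the tool pointing down it reaches from about 0.4 to 0.85 m from the base axis. Payload 10.4 kg.
Tool frame: the origin (TCP) lies midway between the tips of the shut fingers; the grasp point (between the pads) lies 19 mm behind it; z points along the fingers, x is the direction in which the jaws open and shut, and the axes are right-handed (so a half turn about z gives the same grasp; the last joint's range is limited). The gripper opens to 87 mm and grips with 3 to 60 N. Pads are 19 mm wide; open, the fingers measure 117 mm over their backs; the gripper's body (75 mm by 190 mm) begins 51 mm behind the grasp point.
Start: joints at [1.218, 0.332, -0.065, 1.46, 0.022, 1.35, -0.088], TCP at [0.202, -0.591, 0.19] pointing down, gripper open.
Joint ranges: [-2.6, 2.6], [-0.5, 2.12], [-1.47, 1.34], [0.16, 2.42], [-1.27, 4.41], [0.06, 2.06], [-2.6, 2.6]. Speed limits (rad/s): [2.22, 2.22, 2.79, 2.79, 3.14, 3.14, 3.14].

### API

Orientations are given as a unit quaternion [x, y, z, w].
In Python, from bench import r gives the robot as it stands. The module is installed in compiled form; this text tells all that it offers.
- The arm moves only by the tool play_rows, never from a script. Its argument "commands" is a list of rows, each a list of 7 numbers: the shift along the world's x, y, z in cm, then the turn, a rotation vector about the world's x, y, z in rad, then the finger opening in cm, from 0 to 8.7. A call has 1 to 20 rows; each row shifts and turns the commanded pose from where the row before left it; what a row does not reach is not made up. A row lasts 1/8 s, in which the tool goes at most 62.5 mm and 10.7 degrees, less where a joint would pass 70% of its speed; a pose out of reach is approached as far as the arm can. A call is refused whole if a number of a shift passes 6.25 or a number of a turn 0.188, either way. A call with a gripper value outside its range is refused whole. The fingers move at their own pace and stop on an object; "grip_force" is the grip in N (left out, the last holds). Time passes only in rows, so rows that do not move let the fingers close. It gives the time, the measured TCP pose, the force and the opening at its end, in the units of the state.
- r.read_state(): the state, without advancing time (a new reading comes with each control period).
- r.camera(name): name is "side" or "top"; returns a dict with "img" (384x512x3 uint8, red, green, blue), "K" (3x3 intrinsics, pixels), "k1" (the pictures are not rectified: a ray, as slopes to the right and down, at radius r is drawn at 1 + k1 r^2 times it, then the intrinsics apply), "camera_from_world" (4x4, takes a point from world to camera coordinates). Camera axes: x right, y down, z forward; pixel columns grow to the right and rows downward; lengths in m; the calibration is good to about 2 mm. A picture is of the moment at which its call begins. There is no depth.
- r.close_job(): hands the job in, once; it reports no verdict.
The state is a dict: "time": time; "joint_positions": joint angles; "joint_vel": joint speeds; "joint_torque": joint torques, N m; "ee_pos": TCP position; "eef_rot": TCP orientation; "ft_force": force on the tool from outside, world axes, zero at the start; "torque": the same for the moment, N m; "width": finger opening in m.
Only numpy, scipy, OpenCV 4.12 (cv2) and the standard library are available. Lean on these libraries where they do the work, as an engineer would, in place of code of your own. Each camera call takes 0.05 s, during which the arm holds its last target. There are 200 camera calls.

## Working session

There is one attempt and no reset: what is moved stays moved. The work goes in short steps, Python scripts to look and compute and a tool call to move; the robot and the scene stay as the last step left them, time stands still between calls to the robot, and variables do not carry over. Pictures are saved under pics/ and viewed, about 8 in all and at most 12, crops included, and the job is handed in when it is done.

Besides the shell and the picture viewer there is one more tool, called after "Call:" as name(argument=value, ...), one argument or row to a line, values as JSON. play_rows: Moves the arm, as the interface text tells. Its arguments: {"type":"object","properties":{"commands":{"type":"array","items":{"type":"array","items":{"type":"number"}}},"grip_force":{"type":"number"}},"required":["commands"]}

```bash
mkdir -p pics; cat > h.py <<'E'
import numpy as np, cv2
from bench import r
def grab(n,save=None):
    c=r.camera(n)
    if save: cv2.imwrite('pics/'+save,cv2.cvtColor(c['img'],cv2.COLOR_RGB2BGR))
    return c
def ray(c,uv):
    K=np.array(c['K']);k=c['k1'];T=np.array(c['camera_from_world'])
    d=np.array([(uv[0]-K[0,2])/K[0,0],(uv[1]-K[1,2])/K[1,1]]);s=d.copy()
    for _ in range(20): s=d/(1+k*(s@s))
    R=T[:3,:3];return -R.T@T[:3,3], R.T@np.array([s[0],s[1],1])
def onz(c,uv,z):
    o,d=ray(c,uv);return o+d*(z-o[2])/d[2]
def proj(c,P):
    K=np.array(c['K']);T=np.array(c['camera_from_world'])
    p=T[:3,:3]@np.array(P,float)+T[:3,3];s=p[:2]/p[2];s=s*(1+c['k1']*(s@s))
    return np.array([s[0]*K[0,0]+K[0,2],s[1]*K[1,1]+K[1,2]])
def tri(c1,a,c2,b):
    o1,d1=ray(c1,a);o2,d2=ray(c2,b)
    t=np.linalg.lstsq(np.c_[d1,-d2],o2-o1,rcond=None)[0]
    p,q=o1+t[0]*d1,o2+t[1]*d2
    return (p+q)/2,np.linalg.norm(p-q)
E
python3 - <<'E'
from h import *
a=grab('top','t0.png');b=grab('side','s0.png')
for c in(a,b):
    T=c['camera_from_world'];print(c['K'],c['k1'],-T[:3,:3].T@T[:3,3],T[:3,:3])
im=np.hstack([cv2.imread('pics/t0.png')]);
cv2.imwrite('pics/t0b.png',cv2.resize(cv2.imread('pics/t0.png'),(800,600),interpolation=cv2.INTER_CUBIC))
cv2.imwrite('pics/s0b.png',cv2.resize(cv2.imread('pics/s0.png'),(800,600),interpolation=cv2.INTER_CUBIC))
print(r.read_state())
E
```

```text
[[411.20434935   0.         258.269747  ]
 [  0.         411.20434935 190.72966487]
 [  0.           0.           1.        ]] -0.05010878604990745 [0.49784283 0.01447804 1.30014968] [[ 0.00566534 -0.99994747  0.00854165]
 [-0.99562919 -0.00643676 -0.09317238]
 [ 0.09322246 -0.00797646 -0.99561335]]
[[356.99424      0.         248.74917546]
 [  0.         356.99424    193.91442454]
 [  0.           0.           1.        ]] -0.11154032355546202 [0.32610691 0.83759186 0.84526603] [[-9.33191759e-01 -3.59378571e-01 -4.27820896e-04]
 [-2.34685251e-01  6.10303596e-01 -7.56605811e-01]
 [ 2.72169016e-01 -7.05957905e-01 -6.53871136e-01]]
{'time': 0.1, 'joint_positions': array([ 1.21841587,  0.33277576, -0.06472484,  1.46085547,  0.02158389,
        1.34988677, -0.08849751]), 'joint_vel': array([-0.000177  , -0.00172831,  0.00142863, -0.00427367, -0.00082023,
        0.00039606, -0.00020798]), 'joint_torque': array([ 4.07109010e-04, -6.24547720e+01,  2.39493133e-02, -3.90721178e+01,
       -6.15652604e-02,  3.64597072e-02,  8.72473788e-05]), 'ee_pos': array([ 0.20228863, -0.59095386,  0.18895502]), 'eef_rot': array([ 8.13595167e-01, -5.81431445e-01, -5.09767507e-04, -3.44640612e-04]), 'ft_force': array([0.07552713, 0.03117662, 0.3852959 ]), 'torque': array([-0.00093481,  0.01608285,  0.01279829]), 'width': 0.08696008018879858}
```

View pics/t0b.png

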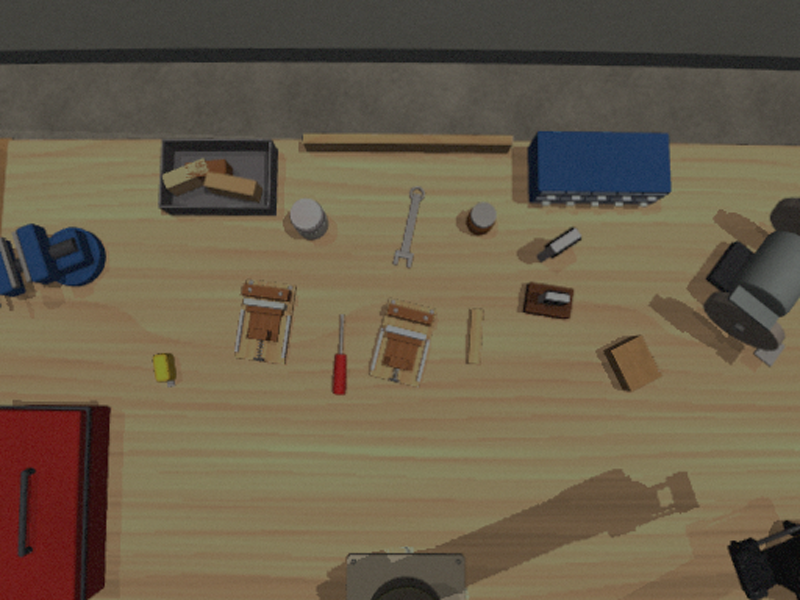

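View pics/s0b.png

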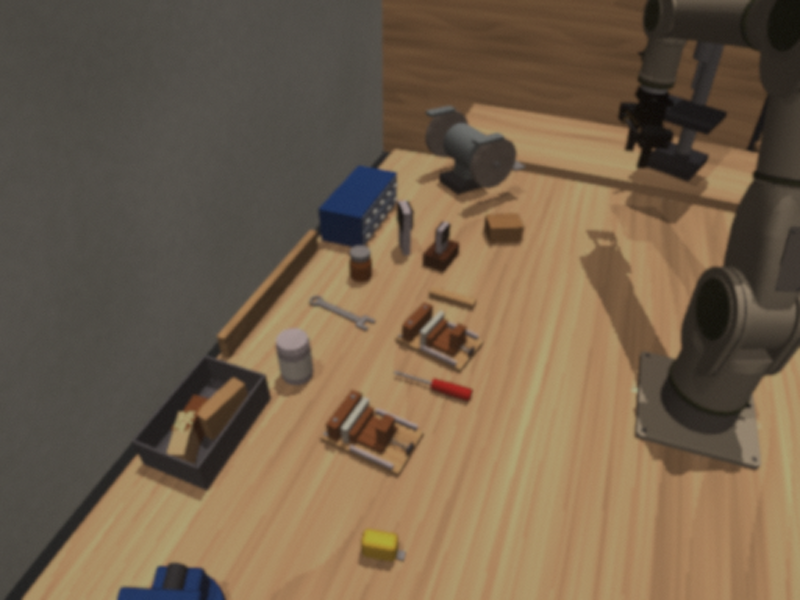

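Both pictures show two jigs: A at top (265,320) and B at top (403,340). There is one blade in a dark rack at (548,300) and a loose, taller blade at (563,243). Candidates for the spacer are those two blades. I choose the rack one, which is smaller and stands in the rack. I'll check it and the gaps in a crop.

```bash
python3 - <<'E'
import cv2,numpy as np
t=cv2.imread('pics/t0.png')
s=cv2.imread('pics/s0.png')
def cr(i,x,y,w,h,k): return cv2.resize(i[y:y+h,x:x+w],(w*k,h*k),interpolation=cv2.INTER_CUBIC)
a=cr(t,145,170,50,70,5);b=cr(t,230,180,55,70,5);c=cr(t,325,140,55,70,5)
top=np.hstack([a,b,c])
d=cr(s,200,245,75,60,4);e=cr(s,248,185,65,60,4);f=cr(s,245,120,60,60,4)
bot=np.hstack([d,e,f])
W=max(top.shape[1],bot.shape[1]);pad=lambda i:np.pad(i,((0,0),(0,W-i.shape[1]),(0,0)))
o=np.vstack([pad(top),pad(bot)]);o=cv2.convertScaleAbs(o,alpha=1.5);print(o.shape)
cv2.imwrite('pics/c1.png',o)
E
```

```text
(590, 800, 3)
```

View pics/c1.png

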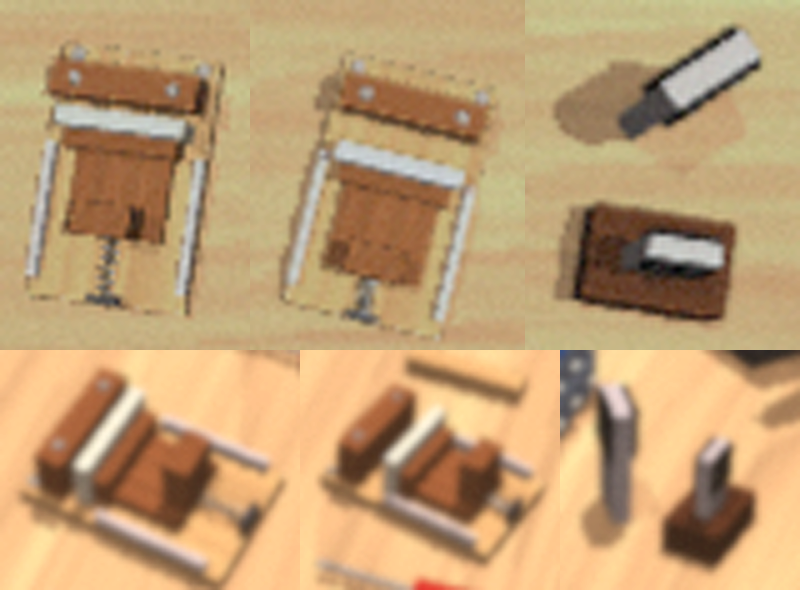

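Jig B (middle, crop (410,160)) has the wide gap and jig A the tight one. The rack blade is short, with a bright top at crop (685,247). The loose one is taller, so I leave it. Next I measure from the top view and cross-check with the side view.

```bash
cat > m.py <<'E'
from h import *
def rect(c,box,f,z,name):
    x,y,w,h=box;k=6
    im=cv2.resize(c['img'][y:y+h,x:x+w],None,fx=k,fy=k,interpolation=cv2.INTER_CUBIC)
    m=f(im.astype(int)).astype(np.uint8)*255
    cs=cv2.findContours(m,0,2)[0];q=max(cs,key=cv2.contourArea)
    p=cv2.boxPoints(cv2.minAreaRect(q));p=(p+.5)/k-.5+[x,y]
    P=np.array([onz(c,u,z)[:2] for u in p]);e=np.roll(P,-1,0)-P;L=np.linalg.norm(e,axis=1);i=L.argmax()
    print(name,'px',p.mean(0).round(1),'ctr',P.mean(0).round(4),'LxW',np.sort(L)[[0,2]].round(4),'yaw long',np.degrees(np.arctan2(e[i,1],e[i,0])).round(1)%180)
    print(P.round(4).tolist());return p
E
python3 - <<'E'
from m import *
t=grab('top');s=grab('side')
wh=lambda i:(i.min(2)>115)&(i.max(2)-i.min(2)<40)
def st(c,b):
    x,y,w,h=b;g=c['img'][y:y+h,x:x+w];print(np.percentile(g.min(2),[5,50,80,90,95,99]),np.percentile(np.ptp(g.astype(int),2),[5,50,95]))
for b in [(242,205,45,20),(345,183,28,16),(335,178,34,28)]: st(t,b)
rect(t,(242,206,42,17),wh,.053,'tileB')
rect(t,(150,187,40,16),wh,.053,'tileA')
rect(t,(345,183,28,16),wh,.101,'spacer top')
dk=lambda i:(i.max(2)<100)
rect(t,(334,178,36,28),dk,.036,'rack')
rect(t,(243,190,40,20),lambda i:(i[...,0]-i[...,2]>25)&(i.max(2)<135),.053,'fenceB')
rect(t,(240,219,36,22),lambda i:(i[...,0]-i[...,2]>25)&(i.max(2)<135),.03,'sledgeB')
E
```

```text
[ 36.   78.   93.2 123.1 132.  134. ] [ 4.95 46.   63.  ]
[ 18.35  43.    87.   119.3  130.   131.  ] [ 2.   36.   51.65]
[ 16.  38.  85.  88. 118. 131.] [ 3. 39. 49.]
tileB px [259.5 212.2] ctr [5.491e-01 4.000e-04] LxW [0.0109 0.0789] yaw long 76.5
[[0.553, 0.04], [0.5636, 0.0375], [0.5452, -0.0393], [0.5346, -0.0367]]
tileA px [168.4 193.7] ctr [0.6037 0.2783] LxW [0.0106 0.0777] yaw long 83.1
[[0.6031, 0.3174], [0.6137, 0.3164], [0.6044, 0.2391], [0.5938, 0.2402]]
spacer top px [356.8 189.6] ctr [ 0.6155 -0.2851] LxW [0.0118 0.0428] yaw long 82.1
[[0.6126, -0.263], [0.6243, -0.2649], [0.6183, -0.3073], [0.6067, -0.3053]]
rack px [349.2 192.1] ctr [ 0.6138 -0.2776] LxW [0.0663 0.1053] yaw long 81.2
[[0.5892, -0.2198], [0.6545, -0.2311], [0.6383, -0.3357], [0.573, -0.3238]]
fenceB px [262.5 199.5] ctr [ 0.588  -0.0086] LxW [0.0604 0.1209] yaw long 90.4
[[0.6178, 0.0523], [0.6186, -0.0691], [0.5581, -0.0691], [0.5574, 0.0517]]
sledgeB px [255.7 229.5] ctr [0.497  0.0116] LxW [0.0669 0.0988] yaw long 90.3
[[0.4632, 0.0608], [0.5302, 0.0614], [0.5307, -0.0378], [0.4638, -0.038]]
```

```bash
python3 - <<'E'
from m import *
t=grab('top');s=grab('side')
wh=lambda i:(i.min(2)>115)&(i.max(2)-i.min(2)<40)
p=rect(t,(350,142,32,22),wh,.12,'loose top')
# side view cross-check: project top-based estimates; triangulate corner candidates by height
print('loose side top px(approx from crop) ',[245+(617-560)/4,120+(390-350)/4])
print('tri loose',tri(t,p.mean(0),s,[245+(620-560)/4,120+(393-350)/4]))
print('tri spacer',tri(t,[356.8,189.6],s,[245+(719-560)/4,120+(447-350)/4]))
f=np.array([.972,-.233]);
for P in ([.5491,.0004,.053],[.6155,-.2851,.101]): print(proj(s,P))
for n,(x,y,w,h) in {'tile':(265,190,35,35),'sp':(274,135,20,20)}.items():
    g=s['img'][y:y+h,x:x+w].astype(int);print(n,g.min(2).max())
# brightness profile across gap B along jig x at several y, z=.053
g=cv2.GaussianBlur(t['img'],(0,0),.5).astype(np.float32)
yv=np.array([.233,.972])
for a in np.arange(-.012,.05,.002):
    v=[]
    for b in np.arange(-.03,.031,.003):
        q=np.array([.5491,.0004])+a*f+b*yv;u=proj(t,[*q,.053])
        v.append(cv2.remap(g,np.float32([[u[0]]]),np.float32([[u[1]]]),1)[0,0])
    print(round(a*1000),np.mean(v,0).round().astype(int))
E
```

```text
loose top px [361.9 153.5] ctr [ 0.7197 -0.2974] LxW [0.0172 0.0575] yaw long 124.5
[[0.7106, -0.2689], [0.7432, -0.3163], [0.7288, -0.3259], [0.6962, -0.2784]]
loose side top px(approx from crop)  [259.25, 130.0]
tri loose (array([ 0.71648028, -0.29396989,  0.13325662]), np.float64(0.0013822777332401846))
tri spacer (array([ 0.61364451, -0.28563686,  0.10082736]), np.float64(0.003499193172950376))
[277.14281684 204.94062957]
[283.79003695 144.1339289 ]
tile 145
sp 127
-12 [98 64 40]
-10 [95 67 47]
-8 [96 78 67]
-6 [106 101  97]
-4 [123 124 125]
-2 [131 134 136]
0 [133 136 136]
2 [132 133 131]
4 [129 127 118]
6 [127 117  96]
8 [129 112  81]
10 [131 112  78]
12 [132 112  77]
14 [131 111  77]
16 [130 110  76]
18 [125 105  72]
20 [113  92  64]
22 [91 71 49]
24 [74 55 36]
26 [79 54 34]
28 [94 63 39]
30 [100  66  42]
32 [102  68  45]
34 [103  71  48]
36 [104  72  51]
38 [104  72  50]
40 [103  70  47]
42 [104  69  44]
44 [106  73  46]
46 [112  83  54]
48 [119  96  64]
```

Call:
play_rows(
  commands=[
    [3.44,2.55,0,0,0,0.092,5],
    [3.44,2.55,0,0,0,0.092,5],
    [3.44,2.55,0,0,0,0.092,5],
    [3.44,2.55,0,0,0,0.092,5],
    [3.44,2.55,0,0,0,0.092,5],
    [3.44,2.55,0,0,0,0.092,5],
    [3.44,2.55,0,0,0,0.092,5],
    [3.44,2.55,0,0,0,0.092,5],
    [3.44,2.55,0,0,0,0.092,5],
    [3.44,2.55,0,0,0,0.092,5],
    [3.44,2.55,0,0,0,0.092,5],
    [3.44,2.55,0,0,0,0.092,5],
    [0,0,0,0,0,0,5],
    [0,0,0,0,0,0,5],
  ],
  grip_force=20,
)

```text
time: 2.05
ee_pos: [0.6149, -0.2859, 0.1894]
eef_rot: [0.998, -0.069, -0.0, 0.0]
ft_force: [-0.2, -0.6, -0.2]
width: 0.0499
```

Call:
play_rows(
  commands=[
    [0.06,0.08,-3,0,0,0,5],
    [0,0,-3,0,0,0,5],
    [0,0,-1.4,0,0,0,5],
    [0,0,0,0,0,0,5],
  ],
)

```text
time: 2.55
ee_pos: [0.6149, -0.2853, 0.1152]
eef_rot: [0.998, -0.069, -0.001, -0.0]
ft_force: [1.3, -1.2, 0.6]
width: 0.0502
```

```bash
python3 - <<'E'
from h import *
s=grab('side');t=grab('top')
print(r.read_state()['ee_pos'])
f=lambda i:cv2.cvtColor(cv2.convertScaleAbs(i,alpha=1.5),cv2.COLOR_RGB2BGR)
a=cv2.resize(f(s['img'])[90:190,225:345],None,fx=4,fy=4,interpolation=2)
b=cv2.resize(f(t['img'])[140:240,315:395],None,fx=4,fy=4,interpolation=2)
cv2.imwrite('pics/c2.png',np.hstack([a,b]))
E
```

```text
[ 0.6162178  -0.28515951  0.11703218]
```

View pics/c2.png

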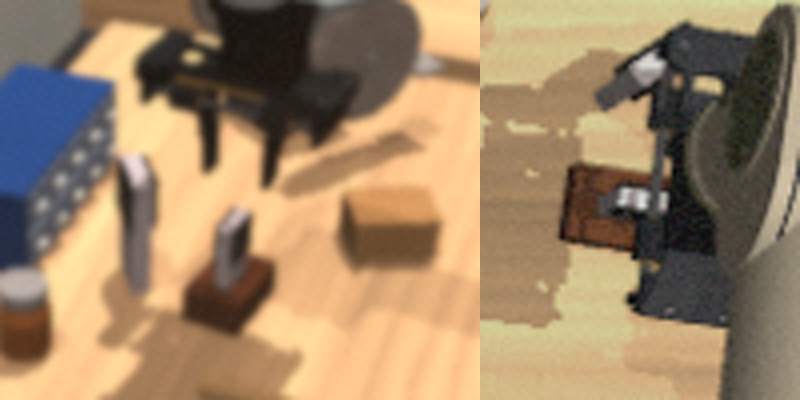

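```bash
python3 - <<'E'
from h import *
s=r.camera('side');t=r.camera('top')
P=r.read_state()['ee_pos'];print(P)
for n,Q in dict(tcp=P,spt=[.6155,-.2851,.101],fingA=P+[.03,-.004,0],fingB=P-[.03,-.004,0]).items():
    print(n,(proj(s,Q)-[225,90])*4,(proj(t,Q)-[315,140])*4+[480,0])
E
```

```text
[ 0.61648812 -0.28493038  0.11716234]
tcp [235.15148324 202.01597623] [652.25328999 194.68937711]
spt [235.16014782 216.53571559] [647.02896501 198.18155931]
fingA [206.22577826 193.76820723] [656.9876587 153.7282802]
fingB [264.52326905 210.41698588] [647.47001651 235.85289924]
```

Call:
play_rows(
  commands=[
    [0,0,-1.6,0,0,0,5],
    [0,0,-1.6,0,0,0,5],
    [0,0,0,0,0,0,5],
    [0,0,0,0,0,0,5],
  ],
)

```text
time: 3.25
ee_pos: [0.6159, -0.2845, 0.0836]
eef_rot: [0.998, -0.068, -0.0, -0.0]
ft_force: [1.0, -0.2, -0.2]
width: 0.0498
```

```bash
python3 - <<'E'
from h import *
s=r.camera('side');t=r.camera('top')
P=r.read_state()['ee_pos'];print(P,r.read_state()['ft_force'])
f=lambda i:cv2.cvtColor(cv2.convertScaleAbs(i,alpha=1.5),cv2.COLOR_RGB2BGR)
a=cv2.resize(f(s['img'])[110:180,245:315],None,fx=6,fy=6,interpolation=2)
b=cv2.resize(f(t['img'])[160:230,330:390],None,fx=6,fy=6,interpolation=2)
print((proj(s,P)-[245,110])*6+2.5,(proj(t,P)-[330,160])*6+[422,2])
cv2.imwrite('pics/c3.png',np.hstack([a,b]))
E
```

```text
[ 0.61618373 -0.28459678  0.08418945] [-0.17956228  0.51413664 -0.41833677]
[232.38370001 229.63622573] [573.19588006 181.1426142 ]
```

View pics/c3.png

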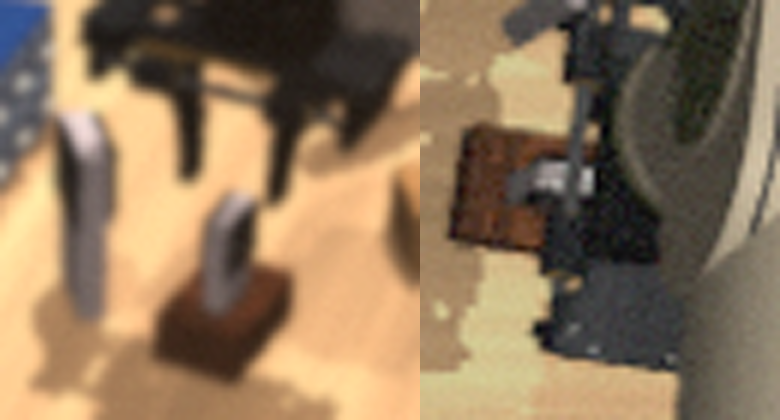

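Call:
play_rows(
  commands=[
    [0,0,2.5,0,0,0,2.4],
    [0,0,2.0,0,0,0,2.4],
    [0,0,0,0,0,0,2.4],
    [0,0,0,0,0,0,2.4],
    [0,0,0,0,0,0,2.4],
  ],
)

```text
time: 3.98
ee_pos: [0.6153, -0.2844, 0.1276]
eef_rot: [0.998, -0.068, -0.001, -0.0]
ft_force: [0.2, -0.4, -0.3]
width: 0.0246
```

```bash
python3 - <<'E'
from h import *
s=r.camera('side');t=r.camera('top')
P=r.read_state()['ee_pos'];print(P,r.read_state()['width'])
f=lambda i:cv2.cvtColor(cv2.convertScaleAbs(i,alpha=1.5),cv2.COLOR_RGB2BGR)
a=cv2.resize(f(s['img'])[90:180,235:325],None,fx=6,fy=6,interpolation=2)
for Q,c in((P,(0,0,255)),(P+[0,0,.019],(0,255,0))):
    u=(proj(s,Q)-[235,90])*6+2.5;print(u);cv2.circle(a,tuple(int(v) for v in u),3,c,1)
cv2.imwrite('pics/c4.png',a)
E
```

```text
[ 0.61546535 -0.28438838  0.12786631] 0.024119060567784522
[297.57917765 291.78398424]
[299.45500459 265.71889941]
```

View pics/c4.png

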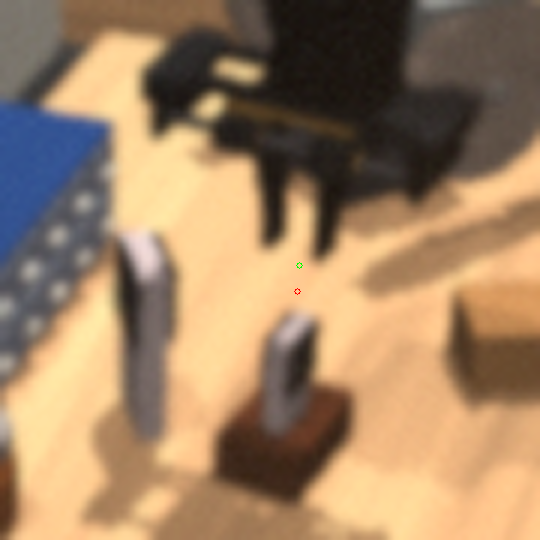

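```bash
python3 - <<'E'
from h import *
s=r.camera('side');t=r.camera('top')
f=lambda i:cv2.cvtColor(cv2.convertScaleAbs(i,alpha=1.8),cv2.COLOR_RGB2BGR)
P=r.read_state()['ee_pos'];print(P)
a=cv2.resize(f(t['img'])[130:230,310:410],None,fx=6,fy=6,interpolation=2)
X=np.array([.9905,-.137,0]);Y=np.array([.137,.9905,0])
def mk(Q,c):
    u=(proj(t,Q)-[310,130])*6+2.5;print(u.round());cv2.circle(a,tuple(int(v) for v in u),3,c,-1)
for i in(-1,1):
    for j in (-1,1):
        mk(P+i*.095*X+j*.0375*Y+[0,0,.07],(0,0,255))
    mk(P+i*.02*X,(0,255,0)); mk(P+i*.02*X+[0,0,.031],(255,255,0))
cv2.imwrite('pics/c5.png',a)
E
```

```text
[ 0.61564218 -0.28445683  0.12819758]
[392. 559.]
[227. 536.]
[291. 395.]
[307. 390.]
[440. 145.]
[278. 122.]
[301. 313.]
[317. 305.]
```

View pics/c5.png

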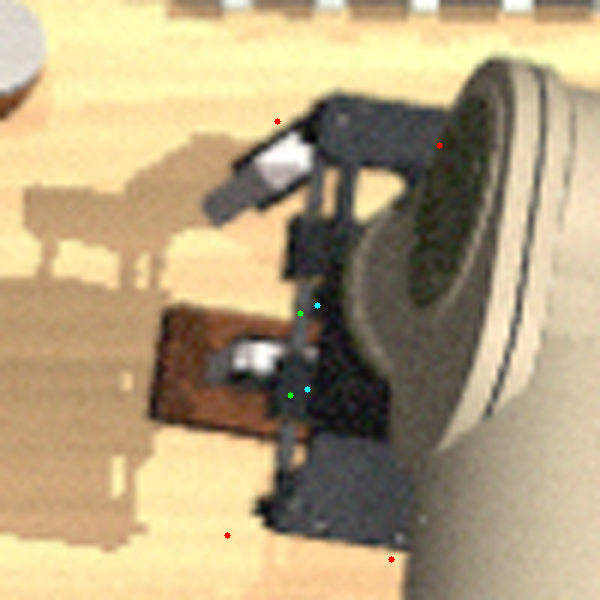

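Call:
play_rows(
  commands=[
    [0,0,0,0,0,0,5],
    [0,0,0,0,0,0,5],
    [0,0,-2.8,0,0,0,5],
    [0,0,-2.8,0,0,0,5],
    [0,0,0,0,0,0,5],
    [0,0,0,0,0,0,5],
  ],
)

```text
time: 4.92
ee_pos: [0.6164, -0.2847, 0.074]
eef_rot: [0.998, -0.068, 0.001, 0.0]
ft_force: [-0.3, -0.3, 0.5]
width: 0.05
```

```bash
python3 - <<'E'
from h import *
o,d=[0,0],[0,0]
s=r.camera('side')
P=r.read_state()['ee_pos'];print(P,r.read_state()['ft_force'])
o,d=ray(s,[284.3,131.6]);
T=np.array([.6155,-.2844]);k=((T-o[:2])@d[:2])/(d[:2]@d[:2]);print('tip est',o+k*d)
f=lambda i:cv2.cvtColor(cv2.convertScaleAbs(i,alpha=1.7),cv2.COLOR_RGB2BGR)
a=cv2.resize(f(s['img'])[110:180,235:325],None,fx=7,fy=7,interpolation=2)
for Q,c in((P,(0,0,255)),(P+[0,0,.019],(0,255,0))):
    u=(proj(s,Q)-[235,110])*7+3;print(u)
cv2.imwrite('pics/c6.png',a)
E
```

```text
[ 0.61671853 -0.28481185  0.07434389] [-0.1940827   0.40275421 -0.22611641]
tip est [ 0.61674361 -0.28407777  0.15655801]
[339.30045377 282.54300527]
[341.38708033 253.57547481]
```

View pics/c6.png

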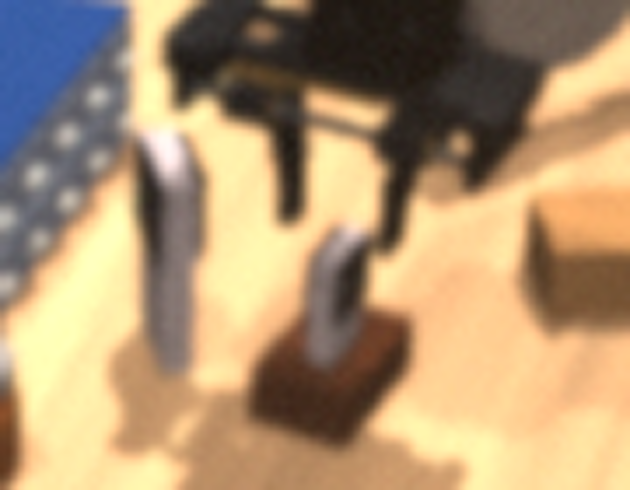

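Call:
play_rows(
  commands=[
    [0,0,0,0,0,0,1.5],
    [0,0,0,0,0,0,1.5],
    [0,0,0,0,0,0,1.5],
    [0,0,0,0,0,0,1.5],
    [0,0,0,0,0,0,1.5],
  ],
  grip_force=8,
)

```text
time: 5.6
ee_pos: [0.6158, -0.2845, 0.0726]
eef_rot: [0.998, -0.068, 0.0, -0.0]
ft_force: [0.0, 0.2, 0.6]
width: 0.0161
```

Call:
play_rows(
  commands=[
    [0,0,-0.2,0,0,0,1.0],
    [0,0,-0.2,0,0,0,1.0],
    [0,0,-0.2,0,0,0,1.0],
    [0,0,0,0,0,0,1.0],
  ],
)

```text
time: 6.1
ee_pos: [0.6171, -0.2849, 0.0687]
eef_rot: [0.998, -0.068, 0.002, 0.001]
ft_force: [-1.2, 1.0, 12.5]
width: 0.0103
```

```bash
python3 - <<'E'
from h import *
s=r.read_state();print(s['ee_pos'],s['ft_force'],s['torque'],s['joint_positions'])
E
```

```text
[ 0.61712157 -0.28489828  0.06873226] [-1.21532867  0.98814415 12.50140704] [ 0.11218038  0.31322513 -0.00496295] [ 0.66553479  0.56793343 -0.42547774  1.42530918  0.24113238  1.19652422
  0.07463952]
```

Call:
play_rows(
  commands=[
    [0,0,1.5,0,0,0,5],
    [0,0,0,0,0,0,5],
    [0,0,0,0,0,0,5],
    [0,0,0,0,0,0,5],
    [-0.05,0,-1.6,0,0,0,5],
    [-0.05,0,-1.2,0,0,0,5],
    [0,0,0,0,0,0,5],
  ],
)

```text
time: 6.98
ee_pos: [0.6136, -0.2841, 0.0516]
eef_rot: [0.998, -0.068, -0.001, -0.001]
ft_force: [-0.2, 0.4, 0.9]
width: 0.0496
```

Call:
play_rows(
  commands=[
    [0,0,-0.8,0,0,0,5],
    [0,0,-0.7,0,0,0,5],
    [0,0,0,0,0,0,5],
  ],
)

```text
time: 7.35
ee_pos: [0.6144, -0.2844, 0.0379]
eef_rot: [0.998, -0.068, -0.0, -0.0]
ft_force: [-0.2, 1.1, -0.0]
width: 0.0503
```

No contact. Closing on the spacer.

Call:
play_rows(
  commands=[
    [0,0,0,0,0,0,1],
    [0,0,0,0,0,0,1],
    [0,0,0,0,0,0,1],
    [0,0,0,0,0,0,1],
    [0,0,0,0,0,0,1],
  ],
  grip_force=25,
)

```text
time: 7.98
ee_pos: [0.6149, -0.2846, 0.0388]
eef_rot: [0.998, -0.068, 0.0, 0.0]
ft_force: [-1.0, -0.2, 1.1]
width: 0.0217
```

Call:
play_rows(
  commands=[
    [0,0,1.5,0,0,0,1],
    [0,0,2.5,0,0,0,1],
    [0,0,3,0,0,0,1],
    [0,0,2,0,0,0,1],
    [-0.63,3.52,0,0,0,-0.0122,1],
    [-0.63,3.52,0,0,0,-0.0122,1],
    [-0.63,3.52,0,0,0,-0.0122,1],
    [-0.63,3.52,0,0,0,-0.0122,1],
    [-0.63,3.52,0,0,0,-0.0122,1],
    [-0.63,3.52,0,0,0,-0.0122,1],
    [-0.63,3.52,0,0,0,-0.0122,1],
    [-0.63,3.52,0,0,0,-0.0122,1],
    [0,0,0,0,0,0,1],
    [0,0,0,0,0,0,1],
  ],
)

```text
time: 9.72
ee_pos: [0.5645, -0.0036, 0.1289]
eef_rot: [0.993, -0.117, 0.0, 0.0]
ft_force: [0.4, -1.2, -2.0]
width: 0.022
```

```bash
python3 - <<'E'
from h import *
s=r.camera('side');t=r.camera('top');S=r.read_state()
P=S['ee_pos'];print(P,S['eef_rot'],S['ft_force'],S['width'])
f=lambda i:cv2.cvtColor(cv2.convertScaleAbs(i,alpha=1.7),cv2.COLOR_RGB2BGR)
a=cv2.resize(f(s['img'])[150:240,245:315],None,fx=6,fy=6,interpolation=2)
b=cv2.resize(f(t['img'])[170:250,235:295],None,fx=6,fy=6,interpolation=2)
b=np.pad(b,((0,60),(0,0),(0,0)))
cv2.imwrite('pics/c7.png',np.hstack([a,b]))
E
```

```text
[ 0.56455099 -0.00424479  0.12871757] [ 9.93032707e-01 -1.17838828e-01  2.75723006e-05  2.29996651e-04] [-0.13721323 -0.50260854 -1.51886624] 0.021611047744151894
```

View pics/c7.png

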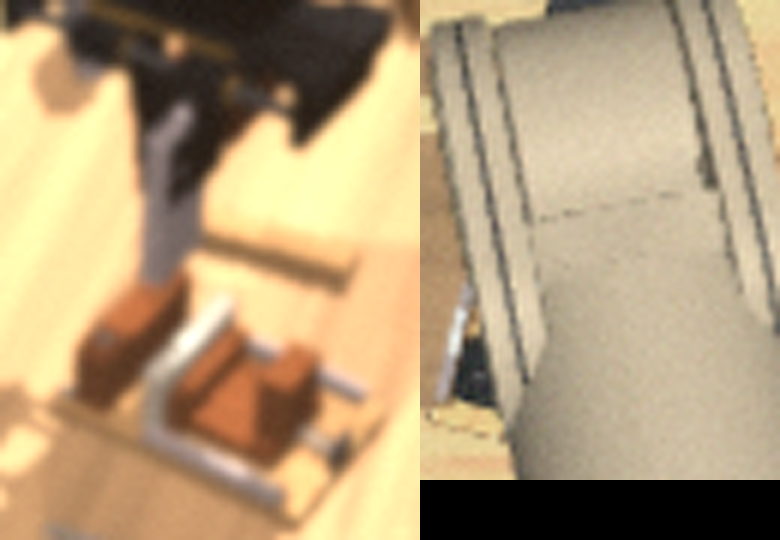

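```bash
python3 - <<'E'
from h import *
s=r.camera('side');S=r.read_state();P=S['ee_pos'];print(P)
X=np.array([.972,-.2335,0]);Y=np.array([.2335,.972,0])
pr=lambda Q:((proj(s,Q)-[245,150])*6+2.5).round()
F=P-[0,0,.0325]
for dz in (0,.031):
  print('dz',dz)
  for x in(7,-7):
    for y in(22,-22):
        print(x,y,'foot',pr(F+[0,0,dz]+X*x/1e3+Y*y/1e3),'top',pr(F+[0,0,.095+dz]+X*x/1e3+Y*y/1e3))
G=np.array([.5647,-.0033,0])
for n,Q in dict(fence_in_near=G+X*.01+Y*.045,fence_in_far=G+X*.01-Y*.045,fence_out_near=G+X*.032+Y*.045,tile_near=G-X*.01+Y*.04,tile_far=G-X*.01-Y*.04).items(): print(n,pr(Q+[0,0,.053]))
E
```

```text
[ 0.56454184 -0.00416427  0.12865255]
dz 0
7 22 foot [142. 278.] top [148. 136.]
7 -22 foot [185. 234.] top [194.  93.]
-7 22 foot [164. 288.] top [172. 145.]
-7 -22 foot [207. 244.] top [217. 102.]
dz 0.031
7 22 foot [144. 233.] top [151.  86.]
7 -22 foot [188. 190.] top [197.  44.]
-7 22 foot [167. 243.] top [175.  95.]
-7 -22 foot [210. 199.] top [220.  53.]
fence_in_near [111. 360.]
fence_in_far [197. 270.]
fence_out_near [ 77. 344.]
tile_near [147. 369.]
tile_far [223. 288.]
```

Call:
play_rows(
  commands=[
    [0.12,0.05,-1.5,0,0,0,1],
    [0,0,-1.5,0,0,0,1],
    [0,0,-1,0,0,0,1],
    [0,0,0,0,0,0,1],
    [0,0,-0.4,0,0,0,1],
    [0,0,-0.4,0,0,0,1],
    [0,0,0,0,0,0,1],
  ],
)

```text
time: 10.75
ee_pos: [0.5655, -0.0025, 0.0805]
eef_rot: [0.993, -0.117, -0.0, 0.0]
ft_force: [-0.1, -0.3, -1.6]
width: 0.0222
```

Call:
play_rows(
  commands=[
    [0,0,-0.7,0,0,0,1],
    [0,0,-0.7,0,0,0,1],
    [0,0,-0.7,0,0,0,1],
    [0,0,-0.7,0,0,0,1],
    [0,0,-0.4,0,0,0,1],
    [0,0,0,0,0,0,1],
  ],
)

```text
time: 11.5
ee_pos: [0.5654, -0.0024, 0.0483]
eef_rot: [0.993, -0.117, -0.0, -0.0]
ft_force: [0.2, -0.4, -1.8]
width: 0.022
```

Call:
play_rows(
  commands=[
    [0,0,-0.15,0,0,0,1],
    [0,0,-0.15,0,0,0,1],
    [0,0,-0.15,0,0,0,1],
    [0,0,0,0,0,0,1],
  ],
)

```text
time: 12.0
ee_pos: [0.5661, -0.0024, 0.0447]
eef_rot: [0.993, -0.117, 0.001, 0.0]
ft_force: [-1.3, 0.5, 2.8]
width: 0.0219
```

Call:
play_rows(
  commands=[
    [0,0,0,0,0,0,2.6],
    [0,0,0,0,0,0,3.2],
    [0,0,0,0,0,0,4],
    [0,0,0,0,0,0,4],
    [0,0,0,0,0,0,4],
  ],
)

```text
time: 12.62
ee_pos: [0.5656, -0.0024, 0.0441]
eef_rot: [0.993, -0.117, 0.0, -0.0]
ft_force: [-0.4, 0.1, 0.6]
width: 0.0396
```

Call:
play_rows(
  commands=[
    [0,0,1,0,0,0,4],
    [0,0,2,0,0,0,4],
    [0,0,3,0,0,0,4],
    [0,0,4,0,0,0,4],
    [-3,0.7,0,0,0,0.15,4],
    [-4,0.9,0,0,0,0.15,4],
    [-5,0.8,0,0,0,0.15,2],
    [-4,0,0,0,0,0.15,0],
    [0,0,0,0,0,0.15,0],
    [0,0,0,0,0,0.15,0],
    [0,0,0,0,0,0.15,0],
    [0,0,0,0,0,0.15,0],
    [0,0,0,0,0,0.185,0],
    [0,0,0,0,0,0.185,0],
    [0,0,0,0,0,0,0],
    [0,0,0,0,0,0,0],
  ],
)

```text
time: 14.62
ee_pos: [0.4059, 0.0217, 0.1449]
eef_rot: [0.786, 0.618, 0.0, 0.0]
ft_force: [0.0, -0.0, -0.5]
width: 0.0004
```

```bash
python3 - <<'E'
from m import *
s=r.camera('side');t=r.camera('top');S=r.read_state()
P=S['ee_pos'];print(P,S['eef_rot'],S['ft_force'],S['width'])
f=lambda i:cv2.cvtColor(cv2.convertScaleAbs(i,alpha=1.7),cv2.COLOR_RGB2BGR)
a=cv2.resize(f(s['img'])[150:240,245:325],None,fx=5,fy=5,interpolation=2)
b=cv2.resize(f(t['img'])[170:260,230:300],None,fx=5,fy=5,interpolation=2)
cv2.imwrite('pics/c8.png',np.hstack([a,b]))
X=np.array([.972,-.2335,0]);G=np.array([.5647,-.0033,0])
for n,Q in dict(post=G-X*.085+[0,0,.064],tcp=P,tip=P+[0,0,.031]).items(): print(n,(proj(s,Q)-[245,150])*5,(proj(t,Q)-[230,170])*5+[400,0])
E
```

```text
[0.40572883 0.02161985 0.14451917] [7.86087917e-01 6.18114663e-01 1.68236614e-04 1.47463452e-04] [ 0.25089609  0.23505018 -0.42232803] 0.0007575179095916839
post [254.31802794 303.55200451] [520.08985389 322.39122461]
tcp [387.57290971 242.30400685] [509.82683637 462.00458183]
tip [394.70043054 202.52183987] [509.44170899 466.60817557]
```

View pics/c8.png

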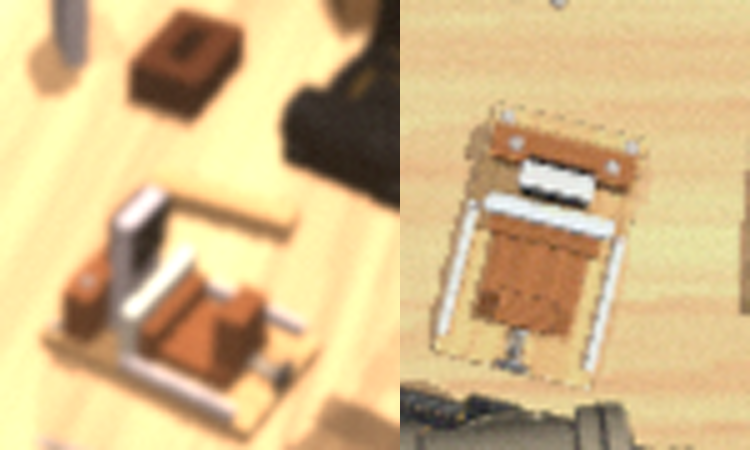

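The spacer stands in the wide gap (top crop (558,183)) and the rack is empty. The jaws are clear and shut. Going behind the post.

Call:
play_rows(
  commands=[
    [4.72,0.2,0,0,0,0,0],
    [0,0,-3.5,0,0,0,0],
    [0,0,-3.5,0,0,0,0],
    [0,0,-3,0,0,0,0],
    [0,0,-2,0,0,0,0],
    [0,0,-0.6,0,0,0,0],
    [0,0,-0.6,0,0,0,0],
    [0,0,0,0,0,0,0],
  ],
)

```text
time: 15.72
ee_pos: [0.4531, 0.0235, 0.0125]
eef_rot: [0.785, 0.619, 0.0, 0.0]
ft_force: [0.1, -0.2, -0.5]
width: 0.0005
```

```bash
python3 - <<'E'
from m import *
s=r.camera('side');t=r.camera('top');S=r.read_state()
P=S['ee_pos'];print(P,S['eef_rot'],S['ft_force'])
wh=lambda i:(i.min(2)>115)&(i.max(2)-i.min(2)<40)
b=(252,200,20,11)
rect(t,b,wh,.107,'sp')
rect(t,(242,207,42,17),wh,.053,'tile')
f=lambda i:cv2.cvtColor(cv2.convertScaleAbs(i,alpha=1.7),cv2.COLOR_RGB2BGR)
a=cv2.resize(f(s['img'])[150:240,245:345],None,fx=6,fy=6,interpolation=2)
cv2.imwrite('pics/c9.png',a);print((proj(s,P+[0,0,.031])-[245,150])*6)
E
```

```text
[0.45325784 0.02356524 0.01274474] [7.85320922e-01 6.19088733e-01 3.31994539e-04 2.81827161e-04] [ 0.04242001  0.16108441 -0.188007  ]
sp px [261.1 205.7] ctr [ 0.5658 -0.0036] LxW [0.0126 0.0428] yaw long 76.3
[[0.5648, 0.0187], [0.577, 0.0158], [0.5669, -0.0259], [0.5547, -0.0229]]
tile px [259.5 212.4] ctr [5.488e-01 5.000e-04] LxW [0.0105 0.0793] yaw long 76.4
[[0.553, 0.0403], [0.5632, 0.0379], [0.5446, -0.0392], [0.5343, -0.0367]]
[350.72554068 413.8054028 ]
```

View pics/c9.png

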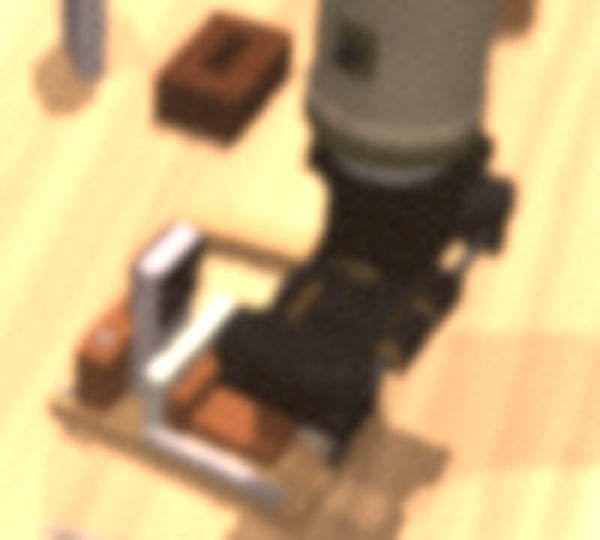

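Call:
play_rows(
  commands=[
    [0.39,-0.09,0,0,0,0,0],
    [0.39,-0.09,0,0,0,0,0],
    [0.19,-0.05,0,0,0,0,0],
    [0,0,0,0,0,0,0],
  ],
)

```text
time: 16.32
ee_pos: [0.4626, 0.0213, 0.0121]
eef_rot: [0.785, 0.619, 0.0, -0.0]
ft_force: [-0.5, 0.4, 0.1]
width: 0.0003
```

Call:
play_rows(
  commands=[
    [0.29,-0.07,0,0,0,0,0],
    [0.2,-0.05,0,0,0,0,0],
    [0,0,0,0,0,0,0],
  ],
)

```text
time: 16.7
ee_pos: [0.4676, 0.0201, 0.0122]
eef_rot: [0.785, 0.619, 0.0, -0.0]
ft_force: [-0.9, 0.3, -0.2]
width: 0.0008
```

Call:
play_rows(
  commands=[
    [0.2,-0.05,0,0,0,0,0],
    [0.1,-0.02,0,0,0,0,0],
    [0,0,0,0,0,0,0],
  ],
)

```text
time: 17.08
ee_pos: [0.4701, 0.0194, 0.0121]
eef_rot: [0.785, 0.619, -0.0, -0.0]
ft_force: [-3.0, 0.3, 0.9]
width: 0.0003
```

Call:
play_rows(
  commands=[
    [0.2,-0.05,0,0,0,0,0],
    [0.2,-0.05,0,0,0,0,0],
    [0,0,0,0,0,0,0],
  ],
)

```text
time: 17.45
ee_pos: [0.4744, 0.0184, 0.0121]
eef_rot: [0.785, 0.619, -0.0, -0.0]
ft_force: [-3.9, 0.3, 0.7]
width: 0.0005
```

Call:
play_rows(
  commands=[
    [0.2,-0.05,0,0,0,0,0],
    [0.1,-0.02,0,0,0,0,0],
    [0,0,0,0,0,0,0],
  ],
)

```text
time: 17.82
ee_pos: [0.4746, 0.0182, 0.0116]
eef_rot: [0.785, 0.619, -0.002, -0.002]
ft_force: [-16.3, 3.4, 11.9]
width: 0.0006
```

Call:
play_rows(
  commands=[
    [0,0,0.05,0,0,0,0],
    [0,0,0,0,0,0,0],
    [0,0,0,0,0,0,0],
    [0,0,0,0,0,0,0],
  ],
)

```text
time: 18.32
ee_pos: [0.4746, 0.0183, 0.0117]
eef_rot: [0.785, 0.619, -0.002, -0.002]
ft_force: [-13.2, 3.1, 5.0]
width: 0.0005
```

```bash
python3 - <<'E'
from m import *
t=r.camera('top');s=r.camera('side');S=r.read_state();print(S['ee_pos'],S['ft_force'],S['torque'])
wh=lambda i:(i.min(2)>115)&(i.max(2)-i.min(2)<40)
rect(t,(252,198,20,12),wh,.107,'sp')
rect(t,(242,204,42,17),wh,.053,'tile')
f=lambda i:cv2.cvtColor(cv2.convertScaleAbs(i,alpha=1.7),cv2.COLOR_RGB2BGR)
a=cv2.resize(f(s['img'])[150:240,245:315],None,fx=5,fy=5,interpolation=2)
b=cv2.resize(f(t['img'])[170:260,230:300],None,fx=5,fy=5,interpolation=2)
cv2.imwrite('pics/c10.png',np.hstack([a,b]))
E
```

```text
[0.47458616 0.01825636 0.01172364] [-11.84437851   3.29838134   5.33410963] [ 0.81586548  2.72473848 -0.03269459]
sp px [261.  205.2] ctr [ 0.5674 -0.0033] LxW [0.0125 0.0426] yaw long 76.3
[[0.5664, 0.0188], [0.5785, 0.0159], [0.5684, -0.0255], [0.5563, -0.0226]]
tile px [261.1 205. ] ctr [ 0.5711 -0.0043] LxW [0.0141 0.0445] yaw long 76.3
[[0.5695, 0.019], [0.5832, 0.0157], [0.5727, -0.0276], [0.559, -0.0242]]
```

View pics/c10.png

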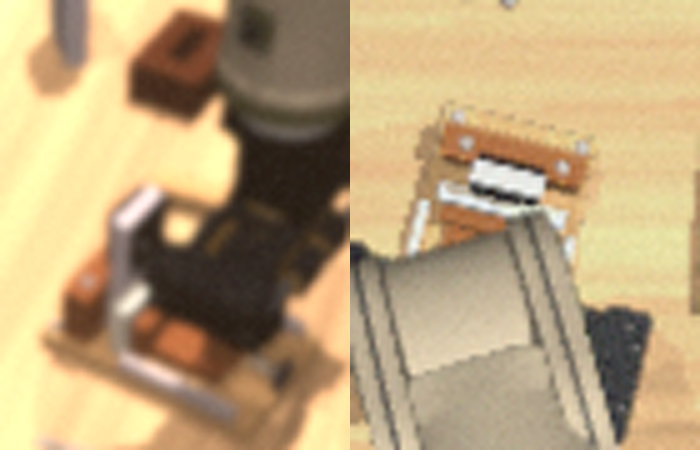

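Call:
play_rows(
  commands=[
    [0.05,-0.01,0,0,0,0,0],
    [0,0,0,0,0,0,0],
    [0,0,0,0,0,0,0],
    [0,0,0,0,0,0,0],
    [0,0,0,0,0,0,0],
    [0,0,0,0,0,0,0],
    [0,0,0,0,0,0,0],
    [0,0,0,0,0,0,0],
  ],
)

```text
time: 19.42
ee_pos: [0.4746, 0.0182, 0.0117]
eef_rot: [0.785, 0.619, -0.003, -0.002]
ft_force: [-15.3, 4.2, 7.8]
width: 0.0008
```

Steady at about 16 N on the post, so I'm handing in.

```bash
python3 -c "
from h import *
print(r.read_state()['ft_force']);print(r.close_job());s=r.read_state();print(s['time'],s['ft_force'],s['ee_pos'])"
```

```text
[-15.26122716   4.16633109   7.81644945]
the job is handed in; nothing more can be done
None
the job is handed in; nothing more can be done
```

I took the smaller spacer from the rack and stood it at the bottom of the wide jig's gap (the middle jig). I let go of it, then pushed that jig's post with shut fingers until tile, spacer and fence were flush. I handed in while holding it pressed, at about 19.5 s on the clock.

**Last checks**
- **Push:** steady at about 16 N sideways on the post, roughly 12 N more than the spring's push. The post moved about 5–6 mm. There was also about 8 N upward force on the tool, which I left.
- **Spacer:** square to the jig at 76.3° (the tile read 76.4° before the push), centred across its width, at floor height, and nothing touching it.
- **Tile:** the measurement of the tile after pushing failed because the mask caught the spacer instead. That it is flush rests on the picture and the force rise.
- **Other things:** I never went near the tight jig or the loose taller blade. I did not measure afterwards whether the bystanders stayed put.

**Disagreement found:** the fingertips were about 31 mm higher than the reported tool position. This showed in the side camera, then in closing on nothing and a light 12.5 N touch on the spacer's top. I allowed for it in all heights after that.

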